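# Sort out the swapped parts in the dispenser trays

### The job

The four parts waiting for the glue dispenser stand in one another's trays. Swap them so that each stands upright in the middle of the tray of its own outline (round flange in the round tray, triangular flange in the triangular one, square motor in the square one, oblong block lengthwise in the oblong one), parking parts on the empty white pad on the way as you need to. Do not set any part on the bare bench, do not knock one over, and leave the teach pendant where it lies.

Things in the scene. Friction and masses are not known exactly. Their poses are not given: they have to be found in the camera images.
- round_part_center (a point): Loose aluminium housing, 0.18 to 0.35 kg: round flange 62 mm across and 10 mm thick below, plain round barrel 40 mm in diameter above it, 58 mm tall in all. It stands upright on one of the trays at the start, never on its own. Its z is up; the point is its centre, half-way up, 29 mm above its underside. Grip the barrel; any yaw is alike.
- triangle_part_center (a point): Loose aluminium housing, 0.14 to 0.28 kg: flange in the shape of a triangle with rounded corners, 10 mm thick, reaching 33 mm from the centre at the corners (one lies along its x) and 22 mm at the flat sides; above it a plain round barrel 32 mm in diameter; 58 mm tall in all. It stands upright on one of the trays at the start, never on its own. Its z is up; the point is its centre, half-way up, 29 mm above its underside. Grip the barrel.
- square_part_center (a point): Loose small stepper motor, 0.21 to 0.42 kg: square body 42 by 42 mm and 48 mm tall, sides along its x and y, aluminium with a dark middle; a thin shaft 5 mm in diameter stands up from its top to 64 mm above its underside. It stands upright on one of the trays at the start, never on its own. Its z is up; the point is its centre, half-way up the body, 24 mm above its underside. Grip the body across two sides.
- oblong_part_center (a point): Loose aluminium manifold block with three dark ports in its top, 0.15 to 0.31 kg: 66 mm long along its x, 30 mm wide along its y, 46 mm tall. It stands upright on one of the trays at the start, never on its own. Its z is up; the point is its centre, half-way up, 23 mm above its underside. Grip it across the 30 mm width.
- round_tray_floor (a point): Fixed grey plastic tray, floor 10 mm above the bench, with a rim 4 mm thick whose top is 16 mm above the bench, 6 mm above the floor. The point is the middle of its floor, at floor height; z is up. It holds one wrong part at the start. Round, 92 mm across outside, 84 mm inside.
- triangle_tray_floor (a point): Fixed grey plastic tray, floor 10 mm above the bench, with a rim 4 mm thick whose top is 16 mm above the bench, 6 mm above the floor. The point is the middle of its floor, at floor height; z is up. It holds one wrong part at the start. Triangle with rounded corners: outside it reaches 66 mm from the centre at the corners (one lies along its x) and 44 mm at the flat sides; inside 4 mm less.
- square_tray_floor (a point): Fixed grey plastic tray, floor 10 mm above the bench, with a rim 4 mm thick whose top is 16 mm above the bench, 6 mm above the floor. The point is the middle of its floor, at floor height; z is up. It holds one wrong part at the start. Square, 88 by 88 mm outside, 80 by 80 mm inside, sides along its x and y.
- oblong_tray_floor (a point): Fixed grey plastic tray, floor 10 mm above the bench, with a rim 4 mm thick whose top is 16 mm above the bench, 6 mm above the floor. The point is the middle of its floor, at floor height; z is up. It holds one wrong part at the start. Oblong (rectangle with rounded corners), 124 mm along its x by 82 mm along its y outside, 116 by 74 mm inside.
- spare_pad_top (a point): Fixed flat white pad without a rim, 110 by 110 mm, 10 mm thick, empty at the start: the free spot. The point is the middle of its top.
- pendant: Black hand-held teach pendant with a grey-green screen and small keys, lying beside the work: 190 mm (its x) by 100 mm by 40 mm, 0.6 kg, loose. Origin in the middle of its underside. To be left alone.
Things that resemble listed ones, but are neither listed nor needed, are in the scene too. What is shaped like the part that bears triangle_tray_floor but red is not meant.

How it is judged (in metres and radians):
At the end, for the whole second after the job is handed in: Every part stands upright (within 0.1 rad) and at rest on the floor of the tray of its own outline, its centre within 15 mm, horizontally, of the middle of the tray; the oblong block's length is within 0.35 rad of the oblong tray's length, either way round (horizontal distance between round_part_center and round_tray_floor below 0.015 m and height (world z) of round_part_center between 0.036 and 0.043 m and angle between each of round_part_center, triangle_part_center, square_part_center, oblong_part_center's own z axis and vertical below 0.1 rad and linear speed of each of round_part, triangle_part, square_part, oblong_part below 0.02 m/s and horizontal distance between triangle_part_center and triangle_tray_floor below 0.015 m and height (world z) of triangle_part_center between 0.036 and 0.043 m and horizontal distance between square_part_center and square_tray_floor below 0.015 m and height (world z) of square_part_center between 0.031 and 0.038 m and horizontal distance between oblong_part_center and oblong_tray_floor below 0.015 m and height (world z) of oblong_part_center between 0.03 and 0.037 m and angle between the x axis of oblong_part_center and the x axis of oblong_tray_floor, either way round below 0.35 rad); the robot touches nothing.
It fails at once if a part is set or dropped on the bare bench or falls over (height (world z) of any of round_part_center, triangle_part_center below 0.034 m or height (world z) of square_part_center below 0.029 m or height (world z) of oblong_part_center below 0.028 m or angle between any of round_part_center, triangle_part_center, square_part_center, oblong_part_center's own z axis and vertical above 0.9 rad).
It fails at once if the teach pendant is moved by more than 20 mm (distance of pendant from where it was at the start of the episode above 0.02 m).
It also fails if it takes over 131 s, if anything falls off the work surface, if the arm or the gripper's body presses on something with over 40 N, if the wrist force passes 120 N, or if a joint passes its speed limit or range.

### The arm

A 6-joint arm with a two-finger parallel gripper is mounted at the origin on the work surface. World frame = base frame: x ahead of the robot, y to its left, z up, the work surface at z = 0. Lengths are in m, angles in degrees, forces in N, time in s.
With the tool pointing down it reaches from about 0.35 to 0.875 m from the base axis. Payload 4.2 kg.
Tool frame: the origin (TCP) lies at the very end of the fingers, on their centre line; the grasp point (between the pads) lies 19 mm behind it; z points along the fingers, y is the line along which they close (so a half turn about z gives the same grasp; the last joint's range is limited). The gripper opens to 87 mm and grips with 3 to 60 N. Pads are 19 mm wide; open, the fingers measure 117 mm over their backs; the gripper's body (75 mm by 190 mm) begins 51 mm behind the grasp point.
Start: joints at [-49.469, 22.042, 0.453, 0, -68.411, -14.817], TCP at [0.271, -0.563, 0.223] pointing down, gripper open.
Joint ranges: [-179.83, 179.83], [-69.29, 118.12], [-61.27, 80.66], [-181.25, 117.63], [-171.15, -9.14], [-177.46, 177.46]. Speed limits (degrees/s): [159.86, 159.86, 180, 180, 180, 180].

### API

Orientations are given as a 3x3 rotation matrix whose columns are the frame's x, y, z axes.
In Python, from rig import robot, move_gripper, kinematics, readout, eyes, workorder gives the robot as it stands. Calls block until the motion is done:
- robot.goto(position, orientation): joint-space move of the TCP to a pose.
- robot.movel(position, frame=None, speed=0.15): straight line of the TCP; frame=None keeps the orientation; speed is the mean speed in m/s.
- robot.goto_joints(angles): joint-space move.
- move_gripper(opening, grip_force=None): finger opening in m; grip_force is the grip in N (None keeps the last); returns when the fingers have stopped.
- robot.hold(seconds).
- kinematics.ik(position, orientation): joint angles nearest the present ones, or None.
- readout.get_state(): the state.
- eyes.capture(name): name is "scene" or "top"; returns (picture, depth): 420x560x3 uint8, blue, green, red; 420x560 float32, m along the optical axis (not along the pixel's ray), 0 where there is no reading.
- eyes.camera_model(name): a dict with "fx", "fy", "cx", "cy" (pixels), "k1" (the pictures are not rectified: a ray, as slopes to the right and down, at radius r is drawn at 1 + k1 r^2 times it, then the intrinsics apply), "R" (3x3) and "t" (3): a world point X has camera coordinates R X + t. Camera axes: x right, y down, z forward; pixel columns grow to the right and rows downward; lengths in m; the calibration is good to about 2 mm. A picture is of the moment at which its call begins. camera_model takes no time and is no camera call.
A pose or a line that the arm cannot do raises robot.MotionError and nothing moves.
- workorder.finish_job(): hands the job in; it is judged then, once.
The state is a dict: "t": time; "joints": joint angles; "qd": joint speeds; "effort": joint torques, N m; "eef_pos": TCP position; "ee_rot": TCP orientation; "ft_force": force on the tool from outside, world axes, zero at the start; "wrist_torque": the same for the moment, N m; "gripper_width": finger opening in m; "finger_force": force on a finger pad.
Only numpy, scipy, OpenCV 4.12 (cv2) and the standard library are available. Lean on these libraries where they do the work, as an engineer would, in place of code of your own. Each camera call takes 0.05 s, during which the arm holds its last target. There are 200 camera calls.

## Working session

There is one attempt and no reset: what is moved stays moved. The work goes in short steps, each a Python script; the robot and the scene stay as the last script left them, time stands still between calls to the robot, and variables do not carry over. Pictures are saved under pics/ and viewed, at most 14 in all, crops included, and the job is handed in when it is done.

```bash
ls; mkdir -p pics; cat > h.py <<'E'
import numpy as np, cv2
from rig import robot, move_gripper, kinematics, readout, eyes, workorder
def ray(name,uv):
    m=eyes.camera_model(name); R=np.array(m["R"]);t=np.array(m["t"])
    K=np.array([[m["fx"],0,m["cx"]],[0,m["fy"],m["cy"]],[0,0,1]])
    # forward: r*(1+k1 r^2) -> opencv k1 identical
    p=cv2.undistortPoints(np.array(uv,float).reshape(-1,1,2),K,np.array([m["k1"],0,0,0.]))[:,0]
    d=np.c_[p,np.ones(len(p))]@R
    return -R.T@t,d
def plane(name,uv,z):
    c,d=ray(name,uv); return c+d*((z-c[2])/d[:,2])[:,None]
def cloud(name,depth):
    h,w=depth.shape; v,u=np.mgrid[:h,:w]
    c,d=ray(name,np.c_[u.ravel(),v.ravel()])
    return (c+d*depth.reshape(-1,1)).reshape(h,w,3)
E
python3 - <<'E'
from h import *
for n in("scene","top"):
    p,d=eyes.capture(n); cv2.imwrite(f"pics/{n}0.png",p); np.savez(f"{n}0.npz",p=p,d=d)
    m=eyes.camera_model(n); print(n,-np.array(m["R"]).T@np.array(m["t"]),m["fx"],m["k1"])
E
```

```text
pics
scene [1.47617903 0.46436537 0.83996084] 441.6672472075825 -0.02337710843480495
top [ 0.35278015 -0.05859904  1.25236086] 408.6162398919415 -0.09274539724347526
```

View pics/top0.png

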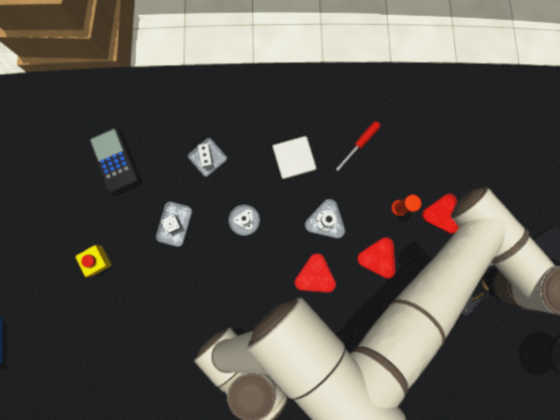

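View pics/scene0.png

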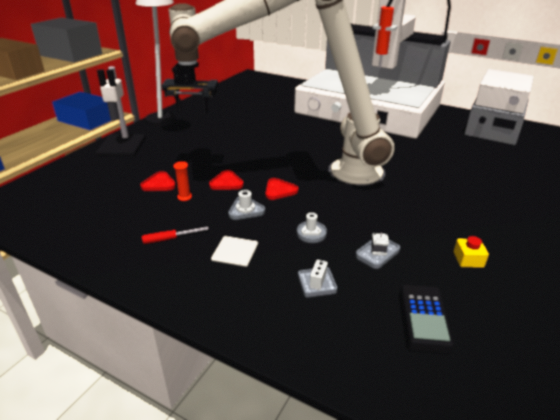

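Top view: the oblong block is on the square tray (207,156) and the motor on the oblong tray (173,224). The round tray is at (244,220) and the grey triangular tray at (326,218), each with a housing on it. The white pad is at (294,157) and the pendant at (113,160). There are three red triangles, at (316,275), (378,258) and (441,213). The grey triangle bearing a part is the one meant, since the red ones are excluded by the task. I'll confirm this in one crop and measure.

```bash
python3 - <<'E'
from h import *
f=np.load("top0.npz");p,d=f["p"],f["d"]
P=cloud("top",d); np.save("P.npy",P)
crop=p[120:260,140:360]; cv2.imwrite("pics/crop0.png",cv2.resize(crop,None,fx=3.6,fy=3.6,interpolation=cv2.INTER_CUBIC))
hsv=cv2.cvtColor(p,cv2.COLOR_BGR2HSV)
m=((hsv[...,2]>70)&(hsv[...,1]<90)).astype(np.uint8)
m[:110]=0;m[262:]=0;m[:,:140]=0;m[:,365:]=0
cs,_=cv2.findContours(m,cv2.RETR_EXTERNAL,cv2.CHAIN_APPROX_NONE)
for c in cs:
    if cv2.contourArea(c)<300: continue
    z=.016 if not c[:,0].mean(0)[0]>270 or c[:,0].mean(0)[1]>190 else .01
    W=plane("top",c[:,0],z)[:,:2]
    M=cv2.moments((W*1e4).astype(np.float32).reshape(-1,1,2)); cen=np.array([M['m10'],M['m01']])/M['m00']/1e4
    r=cv2.minAreaRect((W*1000).astype(np.float32))
    rad=np.linalg.norm(W-cen,axis=1); k=rad.argmax(); a=np.degrees(np.arctan2(*(W[k]-cen)[::-1]))
    print(c[:,0].mean(0).round(),z,"cen",cen.round(4),"rect",np.round(r[0],1),np.round(r[1],1),round(r[2],1),"rad",rad.min().round(4),rad.max().round(4),"ang",a.round(1))
    hull=np.zeros_like(m);cv2.drawContours(hull,[c],-1,1,-1)
    Q=P[(hull>0)&(d>0)]
    print("   z pct",np.percentile(Q[:,2],[10,50,90,99]).round(4))
    for lo,hi in((.044,.054),(.055,.066),(.066,.09)):
        q=Q[(Q[:,2]>lo)&(Q[:,2]<hi)]
        if len(q)>5:
            r=cv2.minAreaRect((q[:,:2]*1000).astype(np.float32)); print("   z",lo,hi,len(q),"mean",q.mean(0).round(4),"rect",np.round(r[0],1),np.round(r[1],1),round(r[2],1))
E
```

```text
[244. 220.] 0.016 cen [0.4577 0.0221] rect [457.5  21.8] [92.8 94.3] 43.9 rad 0.0448 0.0483 ang 79.1
   z pct [0.0057 0.0129 0.0658 0.0716]
   z 0.055 0.066 20 mean [0.4573 0.0194 0.0645] rect [457.9  20.2] [25.2 25.9] 8.2
   z 0.066 0.09 76 mean [0.4581 0.0202 0.0691] rect [458.   20.5] [29.  28.8] 43.7
[173. 224.] 0.016 cen [0.4506 0.2357] rect [450.7 235.6] [ 88.2 129.1] 73.4 rad 0.0417 0.071 ang 11.2
   z pct [0.0068 0.0123 0.0583 0.0628]
   z 0.044 0.054 25 mean [0.4455 0.229  0.0503] rect [448.4 235.9] [43.  42.7] 23.6
   z 0.055 0.066 190 mean [0.4479 0.2356 0.0591] rect [447.7 236.2] [42.1 42.8] 23.6
[327. 221.] 0.016 cen [ 0.4498 -0.2286] rect [ 447.  -218.3] [123.5 114.5] 16.2 rad 0.044 0.0682 ang -132.9
   z pct [0.0059 0.0129 0.0671 0.0714]
   z 0.044 0.054 7 mean [ 0.4446 -0.2112  0.0498] rect [ 444.4 -211.1] [25.4  5.1] 18.4
   z 0.055 0.066 30 mean [ 0.4478 -0.2266  0.0641] rect [ 450.2 -226.3] [31.1 35.8] 18.7
   z 0.066 0.09 119 mean [ 0.4503 -0.2274  0.0689] rect [ 450.5 -227.2] [35.4 38.3] 87.9
[207. 157.] 0.016 cen [0.6556 0.1326] rect [656.3 133.2] [96.3 93.4] 39.3 rad 0.0443 0.0613 ang 171.4
   z pct [0.0048 0.0133 0.0571 0.0606]
   z 0.044 0.054 50 mean [0.6501 0.1321 0.052 ] rect [653.8 133.1] [67.3 30.5] 10.7
   z 0.055 0.066 147 mean [0.6544 0.1329 0.0578] rect [654.3 132.9] [65.3 29.9] 9.9
[294. 157.] 0.01 cen [ 0.6504 -0.1369] rect [ 650.6 -136.9] [116.1 116.3] 14.9 rad 0.0554 0.0778 ang 60.0
   z pct [0.0042 0.0097 0.0131 0.016 ]
```

View pics/crop0.png

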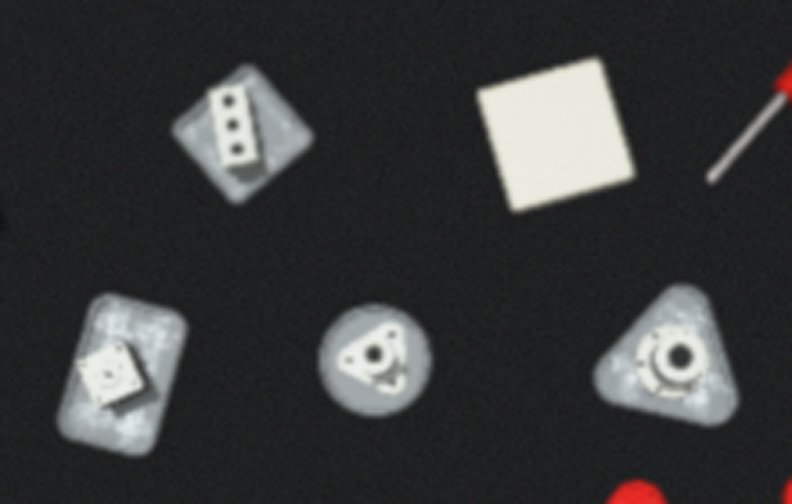

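The crop confirms the layout: triangle housing on the round tray, round housing on the grey triangular tray (crop 670,355), motor on the oblong tray, block on the square tray. Measured sizes and heights match the descriptions to within a few mm. First move: triangle part to the pad.

```bash
cat >> h.py <<'E'
T=dict(round=(.4577,.0221),tri=(.4498,-.2286),obl=(.4507,.2357),sq=(.6560,.1328),pad=(.6505,-.1369))
UP=.17
def rot(a):
    a=np.radians(a); y=np.array([np.cos(a),np.sin(a),0]); z=np.array([0,0,-1.]); return np.c_[np.cross(y,z),y,z]
def over(xy,a,z=UP):
    """joint move above xy, closing line at angle a (half-turn chosen for small last joint)"""
    o=[(abs(q[5]),b) for b in(a,a+180) if (q:=kinematics.ik([*xy,z],rot(b))) is not None]
    b=min(o)[1]; robot.goto([*xy,z],rot(b))
def pick(xy,a,z,opening):
    move_gripper(opening,30); over(xy,a)
    robot.movel([*xy,z],speed=.1); move_gripper(0,30)
    s=readout.get_state(); print("grip width",round(s["gripper_width"],4),"force",np.round(s["finger_force"],1))
    robot.movel([*xy,UP],speed=.1)
    s=readout.get_state(); print("lifted width",round(s["gripper_width"],4),"ft",np.round(s["ft_force"],1))
def place(xy,a,z,opening):
    over(xy,a); robot.movel([*xy,z+.02],speed=.15); robot.movel([*xy,z+.001],speed=.03)
    robot.hold(.2); print("down ft",np.round(readout.get_state()["ft_force"],1))
    move_gripper(opening); robot.hold(.2); robot.movel([*xy,UP],speed=.15)
    print("t",round(readout.get_state()["t"],1))
def top(n):
    p,d=eyes.capture("top"); cv2.imwrite(f"pics/{n}.png",cv2.resize(p[110:270,130:370],None,fx=3,fy=3,interpolation=cv2.INTER_CUBIC))
    return p,cloud("top",d)
def topface(P,xy,lo,hi,r=.06):
    """points of a part's top between heights lo, hi near xy"""
    q=P[(np.hypot(P[...,0]-xy[0],P[...,1]-xy[1])<r)&(P[...,2]>lo)&(P[...,2]<hi)]
    b=cv2.minAreaRect((q[:,:2]*1000).astype(np.float32)); print(len(q),"mean",q.mean(0).round(4),"rect",np.round(b[0],1),np.round(b[1],1),round(b[2],1))
    return np.array(b[0])/1000,b
E
python3 - <<'E'
from h import *
pick((.4581,.0203),90,.036,.06)
place(T["pad"],90,.036,.06)
E
```

```text
grip width 0.0313 force 30.0
lifted width 0.0311 ft [-0.6 -0.9 -1.3]
down ft [ 0.5 -0.3 -1.7]
t 11.6
```

```bash
python3 - <<'E'
from h import *
pick((.4503,-.2272),90,.036,.066)
place(T["round"],90,.036,.066)
over((.45,-.40),90,.25)
p,P=top("a")
topface(P,T["pad"],.06,.08); topface(P,T["round"],.06,.08)
E
```

```text
grip width 0.0394 force 30.0
lifted width 0.0394 ft [ 0.1  0.7 -1.6]
down ft [-0.6 -0.  -2.5]
t 24.2
93 mean [ 0.6505 -0.1364  0.0682] rect [ 650.9 -137. ] [30.3 30.5] 43.4
145 mean [0.4612 0.0229 0.0682] rect [461.1  22.2] [37.9 35.5] 89.3
```

View pics/a.png

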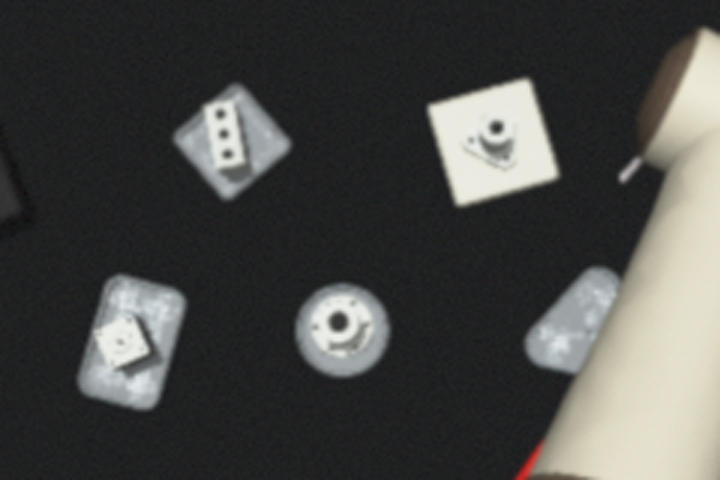

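The round housing stands in the round tray (338,325), about 3.5 mm off centre. The triangle housing is upright on the pad (495,135).

```bash
python3 - <<'E'
from h import *
pick((.6508,-.1367),90,.036,.06)
place(T["tri"],90,.036,.06)
pick((.4477,.2362),113.6,.031,.066)
place(T["pad"],113.6-9,.031,.06)
pick((.6543,.1329),99.9,.027,.055)
place(T["obl"],73.4,.027,.055)
over((.40,-.45),90,.25)
p,P=top("b")
topface(P,T["pad"],.05,.065); topface(P,T["obl"],.05,.065)
E
```

```text
grip width 0.031 force 30.0
lifted width 0.0313 ft [ 0.2  0.5 -2.6]
down ft [-0.9 -0.4 -2.5]
t 38.9
grip width 0.042 force 30.0
lifted width 0.0419 ft [-0.7  0.8 -4.1]
down ft [ 0.9 -0.2 -3.7]
t 51.2
grip width 0.0299 force 30.0
lifted width 0.0297 ft [-0.1 -0.2 -2.5]
down ft [ 0.1 -0.3 -1.9]
t 62.5
196 mean [ 0.6529 -0.1355  0.0583] rect [ 653.2 -135.6] [43.3 41.9] 16.9
239 mean [0.4499 0.2354 0.0561] rect [450.  236.1] [31.5 66.4] 73.2
```

View pics/b.png

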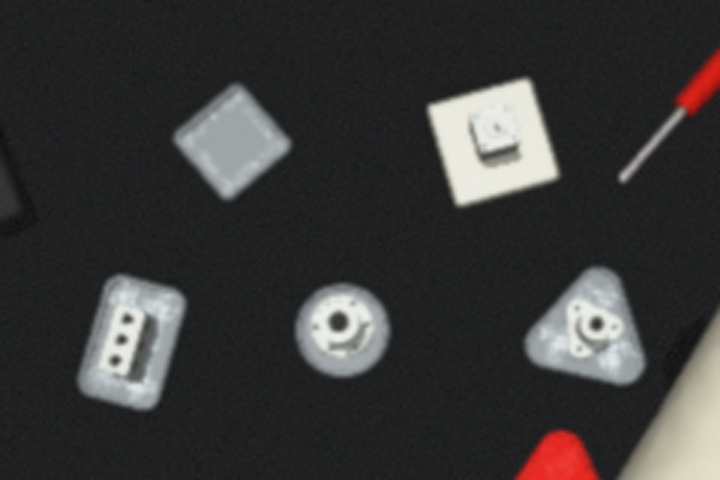

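The block lies lengthwise in the oblong tray (122,340), the triangle housing is in the triangular tray (595,325), and the motor is on the pad (495,130). Last move is motor to the square tray.

```bash
python3 - <<'E'
from h import *
pick((.6530,-.1356),105.2,.031,.066)
place(T["sq"],131,.031,.06)
over((.40,-.45),90,.25)
p,P=top("c")
for k,lo,hi in(("sq",.05,.065),("obl",.05,.065),("round",.06,.08),("tri",.06,.08)):
    c,_=topface(P,T[k],lo,hi); print(k,"off mm",np.round((c-T[k])*1000,1))
E
```

```text
grip width 0.0418 force 30.0
lifted width 0.0416 ft [ 0.4 -0.1 -3.2]
down ft [-0.3 -0.8 -3.7]
t 75.6
196 mean [0.6564 0.13   0.0587] rect [657.1 130.5] [44.6 41.1] 42.3
sq off mm [ 1.1 -2.3]
230 mean [0.4497 0.2358 0.0559] rect [450.1 236.1] [30.7 66.6] 72.1
obl off mm [-0.6  0.4]
142 mean [0.4612 0.0229 0.0686] rect [461.1  22.1] [37.6 35.6] 89.2
round off mm [3.4 0. ]
94 mean [ 0.4531 -0.2273  0.0685] rect [ 452.2 -227.3] [30.1 28.9] 88.5
tri off mm [2.4 1.3]
```

View pics/c.png

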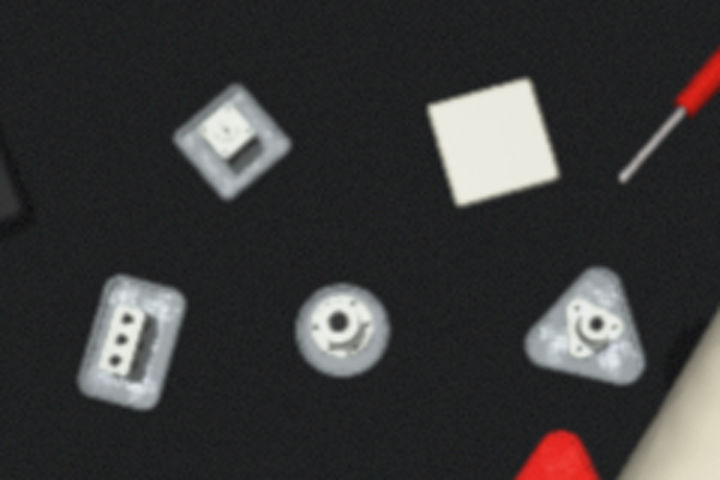

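All four parts stand upright in their own trays (motor 228,135; block 122,340; round 338,325; triangle 595,325), at most about 3.5 mm off centre, and the pad is empty.

```bash
python3 -c "
from h import *
print(workorder.finish_job())"
```

```text
the job is handed in; nothing more can be done
None
```

All four parts stand upright in the trays of their own outlines, each within about 4 mm of the tray's middle as measured from the top camera; the pendant was not approached, and I handed the job in at about 76 s of the 131 s allowed (no verdict was returned).

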